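# Dock the slipper-size counter and dial it to 7

## Task

The next slippers on the green line are size 7: stand the size counter in the green cradle, sitting flat on the cradle's floor between its walls, and roll its knurled orange wheel by the edge until the 7 stands in the middle of its window. Keep the counter upright throughout, and leave the hammer, the glue jar and the shoe last where they are.

Things in the scene. Friction and masses are not known exactly. Their poses are not given: they have to be found in the camera images.
- counter: Size counter, loose, 0.5 kg, upright on the bench. Steel foot 180 (x) x 60 (y) x 8 mm; origin at the centre of its underside, z up. Towards -x stands a black grip block 56 (x) x 40 (y), 8 to 85 mm high, centred at x -47: carry it by this, gripped across y. Towards +x the orange wheel and beside it (-y) a grey housing, x -3 to 75, y -28 to 3, top 91 mm high, hiding the digits but for its window.
- grip_block (a point): Point in the middle of the grip block's width and length, 70 mm above the counter's underside (15 mm below the block's top). Axes as the counter's.
- wheel_rim (a point): Topmost point of the orange wheel's rim, mid-width, 104 mm above the counter's underside; fixed to the counter, does not turn. Wheel: disc 100 mm across its 2 mm knurl ridges, 18 mm wide (y), axle along the counter's y 50 mm below. Roll it by pinching its flat sides near the top and dragging along x, or pushing its rim; it stands 13 mm above the housing (-y side), open at +y down to 60 mm height.
- window (a point): Centre of the black-framed window in the housing's top, 91 mm above the counter's underside, 19.5 mm (x) x 20 mm (y). Through it one black digit about 14 mm tall shows on the white drum, upright for a reader who stands at the counter's -x end.
- size_wheel (a joint): Turn of the wheel, rad. Digit d is in the middle of the window at d x 0.628 (7 at 4.398); stops at 0 and at 5.65 (digit 9). Grows as the wheel's top moves to the counter's +x. No clicks: plain friction, 1 to 1.5 N at the rim turns it, and it stays where left.
- green_cradle: Green low-walled tray fixed to the bench, 204 (x) x 84 (y) mm outside, 190 x 70 inside, floor 4 mm thick, walls 16 mm high over the bench. Origin at the centre of its underside. The counter's foot fits inside with 5 mm to spare on each side, either way round along x.
- blue_cradle: Same tray in blue for the other line. It may stand on either side.
- hammer: Hammer lying on the bench, bystander.
- glue_jar: Jar with red cap, 64 mm across, 100 mm high, bystander.
- shoe_last: Wooden shoe last, about 195 x 60 x 70 mm, bystander.
There are look-alikes about, which are no part of the job. Of the things that look like the green_cradle, the larger one is meant.

How it is judged:
At the end, for the whole second after the job is handed in: The counter stands upright (within 0.05 rad) and at rest on the floor of the green cradle, inside its walls (its origin within 9 mm of the cradle's middle in x and y and 1 to 7 mm above the cradle's underside), and the wheel rests within 0.15 rad of digit 7 (4.398 rad) (x of counter in the frame of green_cradle between -0.009 and 0.009 m and y of counter in the frame of green_cradle between -0.009 and 0.009 m and z of counter in the frame of green_cradle between 0.001 and 0.007 m and angle between counter's own z axis and vertical below 0.05 rad and value of joint size_wheel between 4.248 and 4.548 rad and linear speed of counter below 0.02 m/s and velocity of joint size_wheel between -0.05 and 0.05 rad/s); the robot touches nothing.
It fails at once if the counter is tipped by more than 0.7 rad (angle between counter's own z axis and vertical above 0.7 rad).
It fails at once if the hammer is moved by more than 30 mm (distance of hammer from where it was at the start of the episode above 0.03 m).
It fails at once if the glue jar is moved by more than 30 mm (distance of glue_jar from where it was at the start of the episode above 0.03 m).
It fails at once if the shoe last is moved by more than 30 mm (distance of shoe_last from where it was at the start of the episode above 0.03 m).
It also fails if it takes over 72 s, if anything falls off the work surface, if the arm or the gripper's body presses on something with over 40 N, if the wrist force passes 120 N, or if a joint passes its speed limit or range.

## Robot

A 6-joint arm with a two-finger parallel gripper is mounted at the origin on the work surface. World frame = base frame: x ahead of the robot, y to its left, z up, the work surface at z = 0. Lengths are in m, angles in rad, forces in N, time in s.
With the tool pointing down it reaches from about 0.375 to 0.9 m from the base axis. Payload 3.1 kg.
Tool frame: the origin (TCP) lies on the front face of the gripper's body, between the roots of the fingers; the fingertips stand 73 mm ahead of it and the grasp point (between the pads) lies 54 mm ahead of it (manip.tips_ahead is the distance from the TCP to the fingertips, in m); z points along the fingers, y is the line along which they close (so a half turn about z gives the same grasp; the last joint's range is limited). The gripper opens to 85 mm and grips with 20 to 120 N. Pads are 22 mm wide; open, the fingers measure 114 mm over their backs; the gripper's body (76 mm by 85 mm) begins 54 mm behind the grasp point. The pads swing forward as they close: fully open they stand 13 mm farther back than shut.
Start: joints at [-1.464, 0.527, 1.433, -0, 1.181, -0.178], TCP at [0.176, -0.6, 0.304] pointing down, gripper open.
Joint ranges: [-3.08, 3.08], [-0.75, 2.2], [0.22, 2.44], [-1.43, 4.57], [0, 2.65], [-2.85, 2.85]. Speed limits (rad/s): [2.79, 2.79, 3.14, 3.14, 3.14, 3.14].

## Interface

Orientations are given as a unit quaternion [x, y, z, w].
In Python, from station import sense, eyes, workorder, manip gives the robot as it stands.
- The arm moves only by the shell command python3 -m inch 'ROWS' [OPENING] [FORCE]. ROWS is JSON, a list of rows, each an object of numbers: "dx", "dy", "dz": the shift along the tool's x, y, z in cm; "wx", "wy", "wz": the turn, a rotation vector about the tool's x, y, z in degrees. In form: [{"dx": .., "dy": .., "dz": .., "wx": .., "wy": .., "wz": ..}, ...]. A call has 1 to 10 rows; each row shifts and turns the commanded pose from where the row before left it, along the tool's axes as they then stand; what a row does not reach is not made up. A row lasts 1/8 s, in which the tool goes at most 62.5 mm and 10.7 degrees, less where a joint would pass 70% of its speed; a pose out of reach is approached as far as the arm can. A call with a gripper value outside its range is refused whole. OPENING is the opening, from 0 (shut) to 1 (fully open), set as the call begins (- or left out, the last holds). The fingers move at their own pace and stop on an object; FORCE is the grip in N (left out, the last holds). Time passes only in rows, so rows that do not move let the fingers close. It gives the time, the measured TCP pose, the force, the opening and the grip force at its end, in the units of the state.
- sense(): the state, without advancing time (a new reading comes with each control period).
- eyes.snapshot(name): name is "scene" or "side" or "wrist"; returns the picture (480x640x3 uint8, red, green, blue); there is no depth.
- eyes.camera_params(name): a dict with "fx", "fy", "cx", "cy" (pixels), "rvec" (rotation vector, rad) and "tvec" (3), from world to camera coordinates, as OpenCV has them. Camera axes: x right, y down, z forward; pixel columns grow to the right and rows downward; lengths in m; the calibration is good to about 2 mm. A picture is of the moment at which its call begins: read the wrist's pose just before it. camera_params takes no time and is no camera call; for the wrist camera it gives the pose at the moment of the call.
- workorder.sign_off(): hands the job in; it is judged then, once.
The state is a dict: "t": time; "q": joint angles; "qd": joint speeds; "tau": joint torques, N m; "tcp_pos": TCP position; "tool_rot": TCP orientation; "force": force on the tool from outside, world axes, zero at the start; "ft_torque": the same for the moment, N m; "finger_gap": opening from 0.0 (shut) to 1.0 (fully open); "gripper_force": force on a finger pad.
Only numpy, scipy, OpenCV 4.12 (cv2) and the standard library are available. Lean on these libraries where they do the work, as an engineer would, in place of code of your own. Each camera call takes 0.05 s, during which the arm holds its last target. There are 200 camera calls.

## Working session

There is one attempt and no reset: what is moved stays moved. The work goes in short steps, Python scripts to look and compute and a shell command to move; the robot and the scene stay as the last step left them, time stands still between calls to the robot, and variables do not carry over. Pictures are saved under pics/ and viewed, at most 10 in all, crops included, and the job is handed in when it is done.

```bash
mkdir -p pics; ls
python3 - <<'E'
from station import sense, eyes, workorder, manip
import cv2,json
s=sense();print(s['t'],s['tcp_pos'],s['tool_rot'],s['finger_gap'],manip.tips_ahead)
for n in("scene","side"):
    p=eyes.camera_params(n);print(n,p)
    cv2.imwrite(f"pics/{n}0.png",eyes.snapshot(n)[:,:,::-1])
E
```

```text
pics
0.0 [ 0.17614705 -0.59906863  0.30293311] [ 9.89808136e-01  1.42403137e-01  3.02647552e-05 -1.09513694e-03] 1.0011476187018766 0.0726
scene {'fx': 624.4737411139952, 'fy': 624.4737411139952, 'cx': 320.591825267861, 'cy': 238.16972071459452, 'rvec': array([ 2.07397477,  1.23873128, -0.51785902]), 'tvec': array([-0.33738259, -0.25454183,  1.76491941])}
side {'fx': 453.4216586864706, 'fy': 453.4216586864706, 'cx': 320.10610415179116, 'cy': 240.45838716744134, 'rvec': array([ 0.67006223, -2.77731476,  0.94375838]), 'tvec': array([0.52343326, 0.20746732, 0.89909592])}
```

View pics/scene0.png

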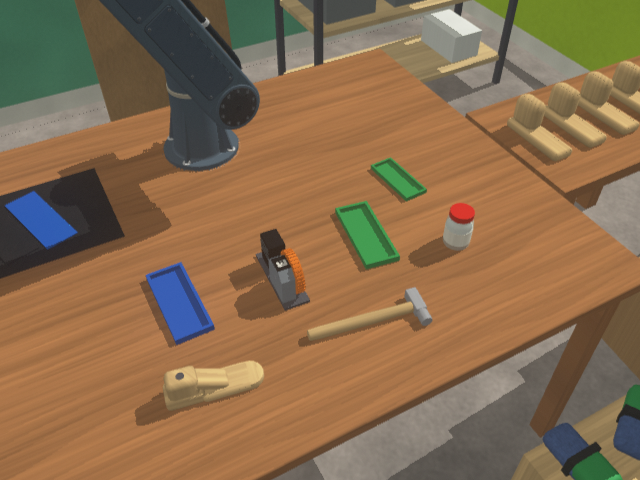

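View pics/side0.png

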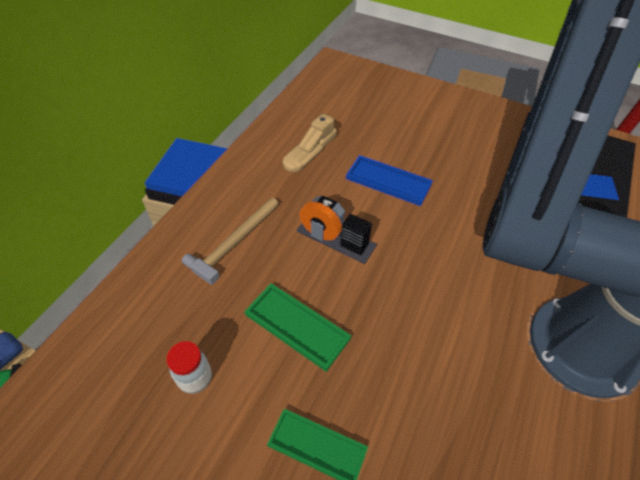

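The scene view shows the counter at about (283,270), with its black grip at (273,245) and the wheel at (297,270). The large green tray is at (367,234), the small look-alike at (398,179) and the jar at (459,227). In the side view the tray is at (298,325), the grip at (356,234) and the wheel at (321,220).

```bash
cat > h.py <<'E'
import cv2,numpy as np
from station import sense, eyes, workorder, manip
from scipy.spatial.transform import Rotation as R
def rays(p,uv):
    M=R.from_rotvec(p['rvec']).as_matrix();uv=np.atleast_2d(uv).astype(float)
    d=np.c_[(uv[:,0]-p['cx'])/p['fx'],(uv[:,1]-p['cy'])/p['fy'],np.ones(len(uv))]@M
    return -M.T@np.array(p['tvec']),d
def plane(p,uv,z):
    c,d=rays(p,uv);return (c+d*((z-c[2])/d[:,2])[:,None])[:,:2]
def blobs(img,lo,hi,minarea=80):
    m=cv2.inRange(cv2.cvtColor(img,cv2.COLOR_RGB2HSV),lo,hi)
    cs=cv2.findContours(m,cv2.RETR_EXTERNAL,cv2.CHAIN_APPROX_NONE)[0]
    return [c[:,0] for c in cs if cv2.contourArea(c)>minarea]
def rect(p,c,z):
    (c0,s,a)=cv2.minAreaRect((plane(p,c,z)*1000).astype(np.float32))
    if s[0]<s[1]: s=s[::-1];a+=90
    return np.round(c0,1),np.round(s,1),round((a+90)%180-90,1)
E
python3 - <<'E'
from h import *
for n in("scene","side"):
    p=eyes.camera_params(n);im=cv2.imread(f"pics/{n}0.png")[:,:,::-1].copy()
    for k,lo,hi,z in(("green",(55,120,40),(80,255,255),.016),("orange",(5,200,180),(13,255,255),.054),("black",(0,0,0),(180,90,50),.085)):
        for c in blobs(im,lo,hi):
            m=c.mean(0)
            if m[0]<230 and n=="scene" or m[1]<110 or m[0]>450: continue
            print(n,k,m.round(),*rect(p,c,z))
E
```

```text
scene green [366. 233.] [523.3 225.2] [203.7  83.9] -9.0
scene green [399. 178.] [387.8 406.2] [158.3  65.4] 3.3
scene orange [293. 259.] [555.6  15.1] [69.  19.1] -5.5
side green [318. 446.] [385.5 409.8] [156.1  66.6] 3.3
side green [  4. 376.] [944.4 563.5] [30.1 16.7] -40.2
side green [299. 326.] [524.3 227.9] [204.   87.7] -8.9
side orange [319. 219.] [590.5  -8. ] [102.7  76.4] -6.4
side black [353. 235.] [496.1  18.4] [99.1 62.5] -75.8
side black [161. 196.] [924.4 121.5] [81.6 22.6] 11.5
```

```bash
cat >> h.py <<'E'
def to(x,y,z,yaw):
    "shift in tool axes (cm) and turn wz (deg) from the present pose; tilt error printed too"
    s=sense();r=R.from_quat(s['tool_rot']);M=r.as_matrix()
    d=M.T@(np.array([x,y,z])-s['tcp_pos'])*100
    T=R.from_euler('z',yaw,degrees=True)*R.from_euler('x',180,degrees=True)
    w=(r.inv()*T).as_rotvec(degrees=True)
    print('t',round(s['t'],2),'tcp',np.round(s['tcp_pos'],4),'yaw',round(np.degrees(np.arctan2(M[1,0],M[0,0])),1),'gap',round(float(s['finger_gap']),3),'F',np.round(s['force'],1),'-> d',d.round(2),'w',w.round(1))
E
python3 - <<'E'
from h import *
p=eyes.camera_params("scene");print(plane(p,[[273,238]],.085))
p=eyes.camera_params("wrist");c,d=rays(p,[[320,240],[420,240]]);s=sense();M=R.from_quat(s['tool_rot']).as_matrix()
print('cam in tool',M.T@(c-s['tcp_pos']),'axis',d[0]@M,'right',(d[1]-d[0])@M,p['fx'])
to(.46,.02,.30,-6)
E
```

```text
[[ 0.50310442 -0.00723889]]
cam in tool [ 0.07132552  0.00010336 -0.0699935 ] axis [-0.26549937  0.0012691   0.96429293] right [-1.76092429e-04  3.00177811e-01  1.83379770e-04] 333.13576360426356
t 0.1 tcp [ 0.1762 -0.5991  0.303 ] yaw 16.4 gap 1.001 F [-0.8  0.4 -0.7] -> d [ 44.69 -51.4    0.42] w [-0.1  0.  22.4]
```

```bash
python3 -m inch '[{"dx":2,"dy":-2},{"dx":4,"dy":-4.6},{"dx":4,"dy":-4.6},{"dx":4,"dy":-4.6},{"dx":4,"dy":-4.6},{"dx":4,"dy":-4.6},{"dx":4,"dy":-4.6},{"dx":4,"dy":-4.6},{"dx":4,"dy":-4.6},{"dx":4,"dy":-4.6}]' && python3 -m inch '[{"dx":4,"dy":-4.6},{"dx":2.7,"dy":-3.4},{"wz":8},{"wz":8},{"wz":6.4},{"dx":0}]'
python3 - <<'E'
from h import *
to(.46,.02,.30,-6)
np.save('w.npy',eyes.camera_params('wrist'),allow_pickle=True)
cv2.imwrite("pics/w1.png",eyes.snapshot("wrist")[:,:,::-1])
E
```

```text
t 0.1 tcp [ 0.1762 -0.5991  0.303 ] yaw 16.4 gap 1.001 F [-0.8  0.4 -0.7] -> d [ 44.69 -51.4    0.42] w [-0.1  0.  22.4]invalid input at $[0]: expected keys dx, dy, dz, wx, wy, wz
```

View pics/w1.png

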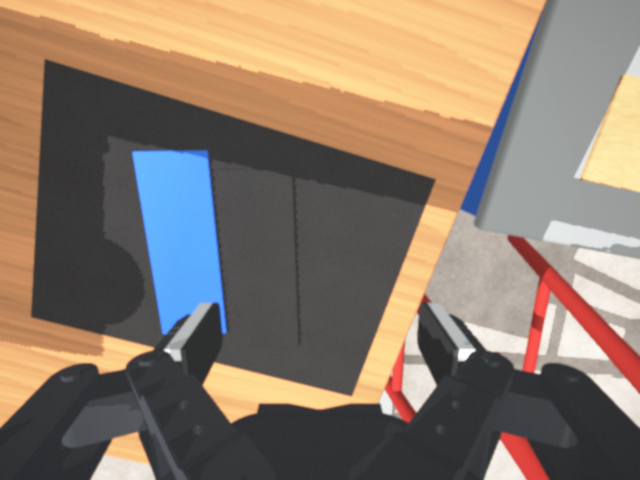

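The rows were refused because every key has to be given, so this wrist view is still from the start pose. It shows the mat and the blue look-alike pad. I'll retype the move with all six keys.

```bash
python3 -m inch '[{"dx":2,"dy":-2,"dz":0,"wx":0,"wy":0,"wz":0},{"dx":4,"dy":-4.6,"dz":0,"wx":0,"wy":0,"wz":0},{"dx":4,"dy":-4.6,"dz":0,"wx":0,"wy":0,"wz":0},{"dx":4,"dy":-4.6,"dz":0,"wx":0,"wy":0,"wz":0},{"dx":4,"dy":-4.6,"dz":0,"wx":0,"wy":0,"wz":0},{"dx":4,"dy":-4.6,"dz":0,"wx":0,"wy":0,"wz":0},{"dx":4,"dy":-4.6,"dz":0,"wx":0,"wy":0,"wz":0},{"dx":4,"dy":-4.6,"dz":0,"wx":0,"wy":0,"wz":0},{"dx":4,"dy":-4.6,"dz":0,"wx":0,"wy":0,"wz":0},{"dx":4,"dy":-4.6,"dz":0,"wx":0,"wy":0,"wz":0}]' && python3 -m inch '[{"dx":4,"dy":-4.6,"dz":0,"wx":0,"wy":0,"wz":0},{"dx":2.7,"dy":-3.4,"dz":0,"wx":0,"wy":0,"wz":0},{"dx":0,"dy":0,"dz":0,"wx":0,"wy":0,"wz":8},{"dx":0,"dy":0,"dz":0,"wx":0,"wy":0,"wz":8},{"dx":0,"dy":0,"dz":0,"wx":0,"wy":0,"wz":6.4},{"dx":0,"dy":0,"dz":0,"wx":0,"wy":0,"wz":0}]'
python3 - <<'E'
from h import *
to(.46,.02,.30,-6)
np.save('w.npy',eyes.camera_params('wrist'),allow_pickle=True)
cv2.imwrite("pics/w2.png",eyes.snapshot("wrist")[:,:,::-1])
E
```

```text
t: 1.4
tcp_pos: [0.4191, -0.0743, 0.304]
tool_rot: [0.99, 0.142, 0.0, 0.0]
force: [0.8, -1.5, -0.9]
finger_gap: 1.001
gripper_force: 0.0
t: 2.15
tcp_pos: [0.46, 0.0197, 0.3038]
tool_rot: [0.999, -0.052, -0.0, -0.0]
force: [0.1, -0.3, 0.5]
finger_gap: 0.999
gripper_force: 0.0
t 2.15 tcp [0.46   0.0197 0.3038] yaw -5.9 gap 0.999 F [ 0.1 -0.3  0.5] -> d [-0.01 -0.03  0.38] w [-0.   0.   0.1]
```

View pics/w2.png

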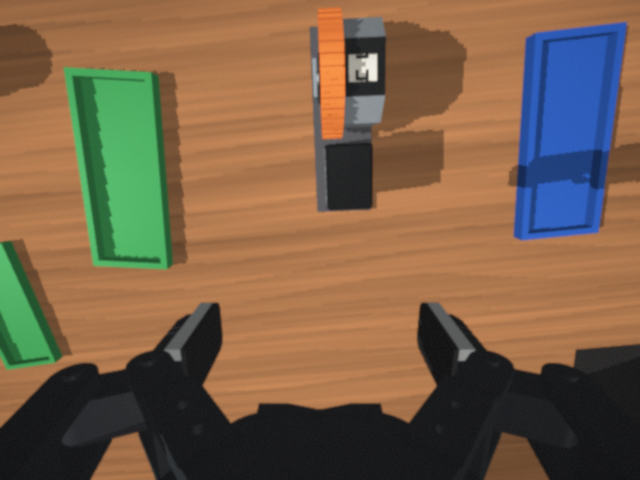

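The wrist view shows the grip block's top with corners around (329,144) to (372,209). The wheel lies along x≈331, the window is at (362,67) with one digit in it, and the green cradle is on the left around (120,170).

Run:
```python
from h import *
p=np.load('w.npy',allow_pickle=True).item();im=cv2.imread("pics/w2.png")[:,:,::-1].copy()
for c in blobs(im,(0,0,0),(180,120,45)):
    m=c.mean(0)
    if 300<m[0]<400 and m[1]<230: print('black',m.round(),c.min(0),c.max(0),*rect(p,c,.085))
print(plane(p,[[329,144],[371,144],[373,209],[327,209]],.085))
for c in blobs(im,(55,120,40),(80,255,255)): print('green',*rect(p,c,.016))
for c in blobs(im,(3,180,120),(14,255,255)): 
    if c.mean(0)[1]<200: print('orange',*rect(p,c,.104),*rect(p,c,.07))
cr=cv2.resize(im[0:130,300:400],None,fx=4,fy=4,interpolation=cv2.INTER_CUBIC);cv2.imwrite("pics/c2.png",cr[:,:,::-1])
to(.5,-.007,.30,-6)
```

```text
black [349. 175.] [326 143] [371 208] [505.  -10.6] [54.3 37.5] -3.5
black [368.  66.] [346  38] [384  95] [587.3 -29.4] [39.4 29.1] -4.1
[[ 0.53305232  0.00380763]
 [ 0.52943122 -0.03080048]
 [ 0.47492731 -0.02926556]
 [ 0.47910811  0.01076002]]
green [387.3 398.6] [155.6  73.8] 3.3
green [523.9 221.5] [201.8  88.6] -8.9
orange [580.4  -2.6] [85.6 18.6] -4.1 [586.6  -4.4] [96.3 20.9] -4.1
t 2.2 tcp [0.4601 0.0196 0.3038] yaw -5.9 gap 1.005 F [0.6 0.2 0.4] -> d [4.25 2.23 0.38] w [-0.   0.   0.1]
```

View pics/c2.png

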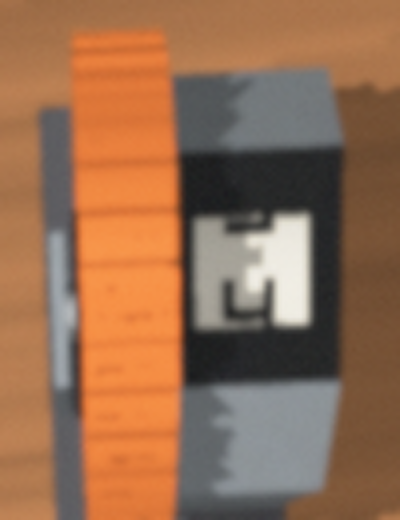

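The crop shows a digit that may be half-way, with the wheel's ridges next to it. I'll read it properly from closer in. The block's size matches (54 x 37.5 against 56 x 40), so I'll go and grasp it.

```bash
python3 -m inch '[{"dx":2.4,"dy":1.2,"dz":0,"wx":0,"wy":0,"wz":0},{"dx":2.4,"dy":1.2,"dz":0,"wx":0,"wy":0,"wz":-2.1},{"dx":0,"dy":0,"dz":4,"wx":0,"wy":0,"wz":0},{"dx":0,"dy":0,"dz":5,"wx":0,"wy":0,"wz":0},{"dx":0,"dy":0,"dz":4,"wx":0,"wy":0,"wz":0},{"dx":0,"dy":0,"dz":3,"wx":0,"wy":0,"wz":0},{"dx":0,"dy":0,"dz":2,"wx":0,"wy":0,"wz":0},{"dx":0,"dy":0,"dz":0,"wx":0,"wy":0,"wz":0}]' 1 60
python3 - <<'E'
from h import *
to(.505,-.009,.124,-3.8)
np.save('w.npy',eyes.camera_params('wrist'),allow_pickle=True)
cv2.imwrite("pics/w3.png",eyes.snapshot("wrist")[:,:,::-1])
E
```

```text
t: 3.2
tcp_pos: [0.5046, -0.0093, 0.1225]
tool_rot: [0.999, -0.034, -0.002, -0.0]
force: [1.0, -0.7, 0.6]
finger_gap: 0.999
gripper_force: 0.0
t 3.2 tcp [ 0.5046 -0.0093  0.1225] yaw -3.9 gap 0.999 F [ 1.  -0.7  0.6] -> d [ 0.04 -0.03 -0.15] w [-0.   0.2 -0.1]
```

View pics/w3.png

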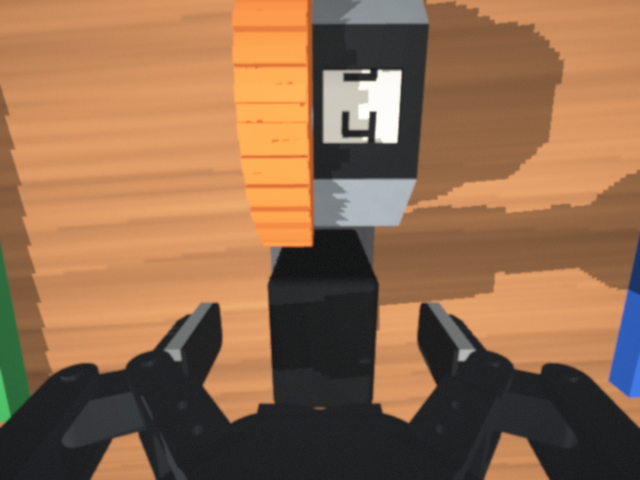

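The grip block is centred between the fingers at (322,340). The window shows the bottom of a digit at (360,75) and the top of a "4" at (360,125). So the wheel stands near 3.5, about 2.2 rad. I'll grip and lift.

```bash
python3 -m inch '[{"dx":0,"dy":0,"dz":0,"wx":0,"wy":0,"wz":0},{"dx":0,"dy":0,"dz":0,"wx":0,"wy":0,"wz":0},{"dx":0,"dy":0,"dz":0,"wx":0,"wy":0,"wz":0},{"dx":0,"dy":0,"dz":0,"wx":0,"wy":0,"wz":0},{"dx":0,"dy":0,"dz":0,"wx":0,"wy":0,"wz":0},{"dx":0,"dy":0,"dz":-1,"wx":0,"wy":0,"wz":0},{"dx":0,"dy":0,"dz":-2.5,"wx":0,"wy":0,"wz":0},{"dx":0,"dy":0,"dz":-2.5,"wx":0,"wy":0,"wz":0},{"dx":0,"dy":0,"dz":0,"wx":0,"wy":0,"wz":0}]' 0 60
python3 - <<'E'
from h import *
to(.477,.232,.18,-9)
E
```

```text
t: 4.38
tcp_pos: [0.5058, -0.0093, 0.1851]
tool_rot: [0.999, -0.034, 0.001, 0.0]
force: [-0.1, 0.5, -5.9]
finger_gap: 0.46
gripper_force: 61.6
t 4.38 tcp [ 0.5058 -0.0093  0.1851] yaw -3.9 gap 0.46 F [-0.1  0.5 -5.9] -> d [ -4.52 -23.88   0.49] w [ 0.  -0.2  5.1]
```

```bash
python3 -m inch '[{"dx":-0.4,"dy":-2,"dz":0,"wx":0,"wy":0,"wz":0},{"dx":-0.8,"dy":-4.2,"dz":0,"wx":0,"wy":0,"wz":0},{"dx":-0.9,"dy":-4.6,"dz":0,"wx":0,"wy":0,"wz":0},{"dx":-0.9,"dy":-4.6,"dz":0,"wx":0,"wy":0,"wz":0},{"dx":-0.8,"dy":-4.2,"dz":0,"wx":0,"wy":0,"wz":0},{"dx":-0.4,"dy":-2.5,"dz":0,"wx":0,"wy":0,"wz":0},{"dx":-0.3,"dy":-1.8,"dz":0,"wx":0,"wy":0,"wz":2.5},{"dx":0,"dy":0,"dz":0,"wx":0,"wy":0,"wz":2.6},{"dx":0,"dy":0,"dz":0,"wx":0,"wy":0,"wz":0}]'
python3 - <<'E'
from h import *
to(.477,.232,.18,-9)
o=[]
for n in("scene","wrist"):
    np.save(n+'.npy',eyes.camera_params(n),allow_pickle=True)
    o.append(eyes.snapshot(n)[:,:,::-1])
cv2.imwrite("pics/s4.png",o[0]);cv2.imwrite("pics/w4.png",o[1])
a=cv2.resize(o[0][160:300,280:480],(600,420));b=cv2.resize(o[1],(560,420))
cv2.imwrite("pics/m4.png",cv2.resize(np.hstack([a,b]),(800,290)))
E
```

```text
t: 5.5
tcp_pos: [0.4756, 0.2322, 0.1825]
tool_rot: [0.997, -0.078, -0.002, 0.001]
force: [0.2, -0.4, -6.3]
finger_gap: 0.456
gripper_force: 62.4
t 5.5 tcp [0.4756 0.2322 0.1825] yaw -9.0 gap 0.456 F [ 0.2 -0.4 -6.3] -> d [0.14 0.   0.25] w [0.1 0.2 0. ]
```

View pics/w4.png

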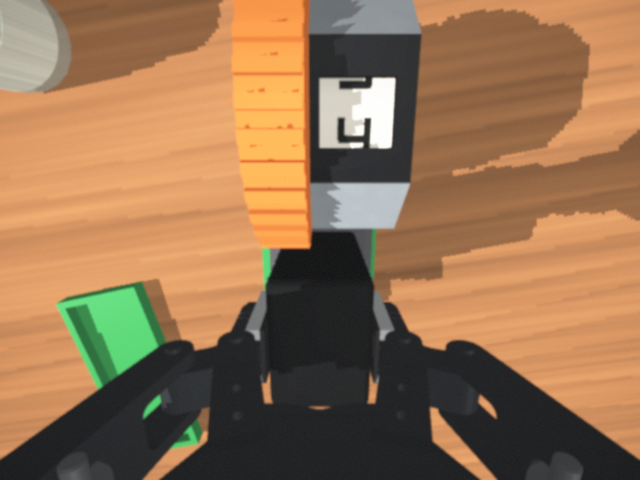

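The wrist view shows the counter held upright over the cradle, with green rims visible at (267,265) and (374,255) on both sides of the foot. The window corners are (319,77) to (393,149). I'll work out the slip along x from the window.

Run:
```python
from h import *
p=np.load('wrist.npy',allow_pickle=True).item();s=sense();M=R.from_quat(s['tool_rot']).as_matrix();t=s['tcp_pos']
z=t[2]-.1225+.091
for nm,uv in(("win",[[319,77],[395,77],[392,149],[320,148]]),("frame/top",[[310,34],[420,35],[410,182],[310,182]])):
    w=plane(p,uv,z);q=(np.c_[w,[z]*4]-t)@M;print(nm,(q*1000).round(1)[:,:2].tolist(),(q.mean(0)*1000).round(1)[:2])
w=plane(p,[[269,265],[374,255]],.016);print('rims world',w.round(4));print('rims tool',((np.c_[w,[.016]*2]-t)@M*1000).round(1)[:,:2])
# scene: foot/wheel
p=np.load('scene.npy',allow_pickle=True).item();im=cv2.imread("pics/s4.png")[:,:,::-1].copy()
for c in blobs(im,(55,120,40),(80,255,255)): print('green',*rect(p,c,.016))
```

```text
win [[89.8, 0.2], [89.8, 21.1], [70.8, 21.5], [71.0, 0.5]] [80.3 10.8]
frame/top [[100.1, -2.2], [99.9, 27.1], [61.3, 27.4], [61.3, -2.5]] [80.6 12.5]
rims world [[0.4681 0.2712]
 [0.4636 0.1922]]
rims tool [[-13.7 -37.7]
 [ -5.8  41. ]]
green [1211.6  270.3] [81.2 48.8] 61.7
green [1144.9  438.3] [53.9 24.7] -48.1
green [523.4 224.5] [204.  85.] -9.0
green [388.2 404.6] [157.4  67.3] 3.6
```

View pics/m4.png

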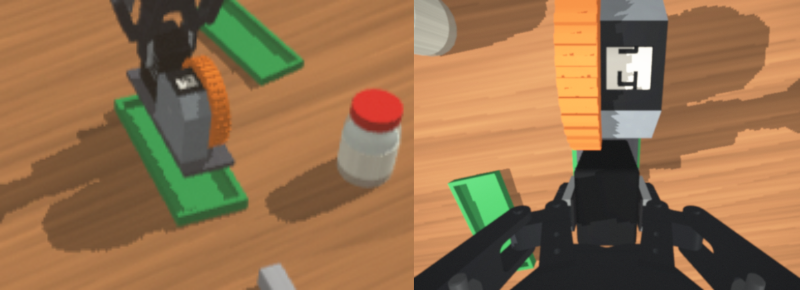

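The inset shows the counter just above the cradle, with the jar well clear to the right. The held point is about 2.7 mm ahead of the block's centre. I'll correct for that and lower.

```bash
python3 - <<'E'
from h import *
to(.4797,.2310,.1265,-9)
E
python3 -m inch '[{"dx":0.4,"dy":0.05,"dz":0,"wx":0.1,"wy":0.2,"wz":0},{"dx":0,"dy":0,"dz":1,"wx":0,"wy":0,"wz":0},{"dx":0,"dy":0,"dz":1,"wx":0,"wy":0,"wz":0},{"dx":0,"dy":0,"dz":1,"wx":0,"wy":0,"wz":0},{"dx":0,"dy":0,"dz":0.8,"wx":0,"wy":0,"wz":0},{"dx":0,"dy":0,"dz":0,"wx":0,"wy":0,"wz":0}]'
python3 - <<'E'
from h import *
to(.4797,.2310,.1265,-9)
E
```

```text
t 5.6 tcp [0.4762 0.2319 0.1829] yaw -9.0 gap 0.46 F [ 1.  -0.5 -6.1] -> d [0.37 0.03 5.64] w [ 0.   0.1 -0. ]
t: 6.35
tcp_pos: [0.4804, 0.231, 0.145]
tool_rot: [0.997, -0.079, 0.001, -0.0]
force: [-0.2, 0.7, -5.7]
finger_gap: 0.463
gripper_force: 62.3
t 6.35 tcp [0.4804 0.231  0.145 ] yaw -9.0 gap 0.463 F [-0.2  0.7 -5.7] -> d [-0.07  0.01  1.85] w [-0.1 -0.1 -0. ]
```

Now I'm just above the walls, so I'll lower slowly.

```bash
python3 -m inch '[{"dx":0,"dy":0,"dz":0.5,"wx":0,"wy":0,"wz":0},{"dx":0,"dy":0,"dz":0.4,"wx":0,"wy":0,"wz":0},{"dx":0,"dy":0,"dz":0.3,"wx":0,"wy":0,"wz":0},{"dx":0,"dy":0,"dz":0.3,"wx":0,"wy":0,"wz":0},{"dx":0,"dy":0,"dz":0.2,"wx":0,"wy":0,"wz":0},{"dx":0,"dy":0,"dz":0,"wx":0,"wy":0,"wz":0}]'
python3 - <<'E'
from h import *
to(.4797,.2310,.1265,-9)
E
```

```text
t: 7.1
tcp_pos: [0.481, 0.2311, 0.129]
tool_rot: [0.997, -0.079, 0.002, -0.001]
force: [0.5, -1.0, -5.1]
finger_gap: 0.46
gripper_force: 62.4
t 7.1 tcp [0.481  0.2311 0.129 ] yaw -9.0 gap 0.46 F [ 0.5 -1.  -5.1] -> d [-0.13  0.03  0.25] w [-0.1 -0.2 -0. ]
```

```bash
python3 -m inch '[{"dx":-0.1,"dy":0,"dz":0.15,"wx":0,"wy":0,"wz":0},{"dx":0,"dy":0,"dz":0.1,"wx":0,"wy":0,"wz":0},{"dx":0,"dy":0,"dz":0.05,"wx":0,"wy":0,"wz":0},{"dx":0,"dy":0,"dz":0,"wx":0,"wy":0,"wz":0}]'; python3 -c "
from h import *
to(.4797,.2310,.1265,-9)"
```

```text
t: 7.6
tcp_pos: [0.4808, 0.2311, 0.1289]
tool_rot: [0.997, -0.079, 0.003, -0.001]
force: [-2.7, -4.0, 16.9]
finger_gap: 0.462
gripper_force: 65.4
t 7.6 tcp [0.4808 0.2311 0.1289] yaw -9.0 gap 0.462 F [-2.7 -4.  16.9] -> d [-0.11  0.03  0.24] w [-0.1 -0.4 -0. ]
```

Contact came at z=0.129, only 2 mm from the predicted floor and well below the wall height. I'll release, rise and look.

```bash
python3 -m inch '[{"dx":0,"dy":0,"dz":-0.15,"wx":0,"wy":0,"wz":0},{"dx":0,"dy":0,"dz":0,"wx":0,"wy":0,"wz":0},{"dx":0,"dy":0,"dz":0,"wx":0,"wy":0,"wz":0},{"dx":0,"dy":0,"dz":0,"wx":0,"wy":0,"wz":0},{"dx":0,"dy":0,"dz":0,"wx":0,"wy":0,"wz":0},{"dx":0,"dy":0,"dz":-3,"wx":0,"wy":0,"wz":0},{"dx":0,"dy":0,"dz":-5,"wx":0,"wy":0,"wz":0},{"dx":-1,"dy":0,"dz":-5,"wx":0,"wy":0,"wz":0},{"dx":0,"dy":0,"dz":0,"wx":0,"wy":0,"wz":0}]' 1
python3 - <<'E'
from h import *
to(.4797,.2310,.1265,-9)
p=eyes.camera_params('wrist');np.save('wrist.npy',p,allow_pickle=True);im=eyes.snapshot('wrist');cv2.imwrite("pics/w5.png",im[:,:,::-1])
for c in blobs(im,(55,120,40),(80,255,255)): print('green',c.mean(0).round(),*rect(p,c,.016))
for c in blobs(im,(0,0,0),(180,120,45)): print('black',c.mean(0).round(),*rect(p,c,.089))
for c in blobs(im,(3,180,120),(14,255,255),300): print('orange',*rect(p,c,.108))
E
```

```text
t: 8.72
tcp_pos: [0.4709, 0.2334, 0.261]
tool_rot: [0.997, -0.078, 0.006, -0.002]
force: [0.9, -0.7, 0.7]
finger_gap: 1.001
gripper_force: 0.0
t 8.72 tcp [0.4709 0.2334 0.261 ] yaw -9.0 gap 1.001 F [ 0.9 -0.7  0.7] -> d [ 0.76  0.16 13.46] w [-0.3 -0.6  0. ]
green [214. 375.] [323.6 373.7] [43.1 19.6] -35.2
green [158. 294.] [416.2 405. ] [99.3 67.9] 3.5
green [323. 162.] [524.1 224.7] [201.9  82. ] -8.9
black [316. 414.] [336.7 258.1] [604.1 181.2] 81.4
black [322. 230.] [485.  229.8] [60.5 38.5] -8.9
black [340. 117.] [559.9 205.3] [39.7 29.2] -9.0
orange [559.7 230.4] [83.  18.1] -9.3
```

View pics/w5.png

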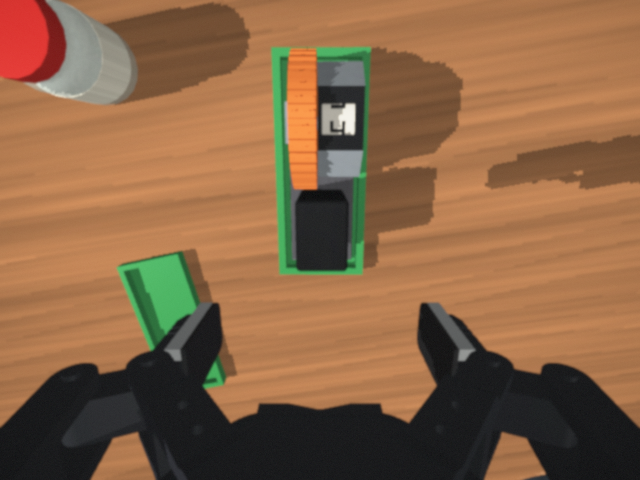

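The counter sits inside the green cradle. The window is at (338,119), the wheel runs along x≈302 from row 48 to 188, and the green rim is even on both sides. I'll pinch the wheel near its top and drag it +x on a shallow arc.

```bash
python3 -c "
from h import *
to(.5462,.2326,.1703,-9)"; python3 -m inch '[{"dx":2,"dy":0,"dz":0,"wx":-0.3,"wy":-0.6,"wz":0},{"dx":3,"dy":-0.2,"dz":1,"wx":0,"wy":0,"wz":0},{"dx":2.4,"dy":-0.2,"dz":3,"wx":0,"wy":0,"wz":0},{"dx":0,"dy":0,"dz":2,"wx":0,"wy":0,"wz":0},{"dx":0,"dy":0,"dz":0,"wx":0,"wy":0,"wz":0}]' 0.45 20; python3 -c "
from h import *
to(.5462,.2326,.1703,-9)"
```

```text
t 8.78 tcp [0.4701 0.233  0.2591] yaw -9.0 gap 1.003 F [-0.4 -0.9 -0.5] -> d [ 7.46 -1.12  8.93] w [-0.2 -0.4 -0. ]
t: 9.4
tcp_pos: [0.5411, 0.2242, 0.1935]
tool_rot: [0.997, -0.079, -0.007, 0.003]
force: [0.1, 0.1, -0.1]
finger_gap: 0.453
gripper_force: 0.0
t 9.4 tcp [0.5411 0.2242 0.1935] yaw -9.1 gap 0.453 F [ 0.1  0.1 -0.1] -> d [ 0.4  -0.92  2.31] w [ 0.4  0.8 -0.1]
```

```bash
python3 -m inch '[{"dx":0.4,"dy":-0.9,"dz":0,"wx":0.2,"wy":0.4,"wz":0},{"dx":0,"dy":0,"dz":1.2,"wx":0,"wy":0,"wz":0},{"dx":0,"dy":0,"dz":1.1,"wx":0,"wy":0,"wz":0},{"dx":0,"dy":0,"dz":0,"wx":0,"wy":0,"wz":0}]'; python3 -c "
from h import *
to(.5462,.2326,.1703,-9)
cv2.imwrite('pics/w6.png',eyes.snapshot('wrist')[:,:,::-1])"
```

```text
t: 9.9
tcp_pos: [0.5473, 0.233, 0.1729]
tool_rot: [0.997, -0.079, -0.001, 0.0]
force: [0.4, -0.5, 0.3]
finger_gap: 0.453
gripper_force: 0.0
t 9.9 tcp [0.5473 0.233  0.1729] yaw -9.0 gap 0.453 F [ 0.4 -0.5  0.3] -> d [-0.1   0.06  0.26] w [ 0.1  0.1 -0. ]
```

View pics/w6.png

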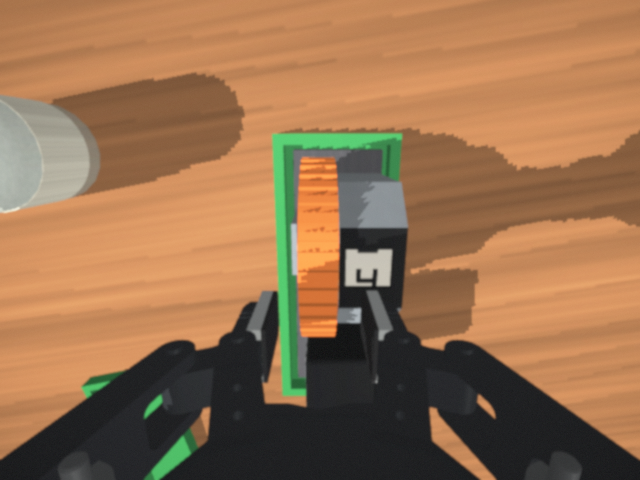

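The wheel (x≈318) is centred between the fingers (265 and 377). I'll go down the last 2.5 mm, close, and make the first stroke.

```bash
python3 -m inch '[{"dx":-0.1,"dy":0,"dz":0.25,"wx":0,"wy":0,"wz":0},{"dx":0,"dy":0,"dz":0,"wx":0,"wy":0,"wz":0},{"dx":0,"dy":0,"dz":0,"wx":0,"wy":0,"wz":0},{"dx":0,"dy":0,"dz":0,"wx":0,"wy":0,"wz":0}]' 0 20;  python3 -m inch '[{"dx":0.45,"dy":0,"dz":-0.12,"wx":0,"wy":0,"wz":0},{"dx":0.47,"dy":0,"dz":-0.08,"wx":0,"wy":0,"wz":0},{"dx":0.48,"dy":0,"dz":-0.02,"wx":0,"wy":0,"wz":0},{"dx":0.48,"dy":0,"dz":0.02,"wx":0,"wy":0,"wz":0},{"dx":0.47,"dy":0,"dz":0.08,"wx":0,"wy":0,"wz":0},{"dx":0.45,"dy":0,"dz":0.12,"wx":0,"wy":0,"wz":0},{"dx":0,"dy":0,"dz":0,"wx":0,"wy":0,"wz":0}]'; python3 -c "
from h import *
to(.5738,.2282,.1703,-9)
cv2.imwrite('pics/w7.png',eyes.snapshot('wrist')[:,:,::-1])"
```

```text
t: 10.45
tcp_pos: [0.5473, 0.2334, 0.1716]
tool_rot: [0.997, -0.079, 0.0, -0.0]
force: [-0.2, 0.7, -0.8]
finger_gap: 0.2
gripper_force: 22.1
t: 11.32
tcp_pos: [0.5752, 0.2288, 0.1726]
tool_rot: [0.997, -0.079, 0.0, 0.0]
force: [-3.6, 0.1, 4.6]
finger_gap: 0.196
gripper_force: 25.3
t 11.32 tcp [0.5752 0.2288 0.1726] yaw -9.0 gap 0.196 F [-3.6  0.1  4.6] -> d [-0.13  0.08  0.23] w [ 0. -0. -0.]
```

The first stroke dragged the wheel with only small forces. I'll release, go up to the viewing pose, and measure the ink in the window numerically, since my picture views are used up.

```bash
cat > win.py <<'E'
from h import *
def runs(im,p,zt=.095):
    for c in blobs(im,(0,0,0),(180,120,45),150):
        c0,s,a=rect(p,c,zt)
        if 34<s[0]<44 and 25<s[1]<33:
            a=np.radians(a);ux=np.array([np.cos(a),np.sin(a)]);uy=np.array([-ux[1],ux[0]])
            ctr=c0+1.7*uy
            print('frame',c0,s,round(np.degrees(a),1),'window',ctr.round(1))
            g=cv2.cvtColor(im,cv2.COLOR_RGB2GRAY);xs=np.arange(11,-11.1,-.5);M=cv2.Rodrigues(p['rvec'])[0]
            K=np.array([[p['fx'],0,p['cx']],[0,p['fy'],p['cy']],[0,0,1]])
            for nm,off in(("left",3.5),("mid",0),("right",-3.5)):
                w=np.array([[*(ctr+x*ux+off*uy)/1000,zt] for x in xs])
                uv=cv2.projectPoints(w,p['rvec'],np.array(p['tvec']),K,None)[0].astype(np.float32)
                v=cv2.remap(g,uv[:,:,0],uv[:,:,1],cv2.INTER_LINEAR).ravel()
                d=(v<100).astype(int);e=np.flatnonzero(np.diff(np.r_[0,d,0]))
                print(nm,'ink x mm',[(float(xs[i]),float(xs[j-1])) for i,j in zip(e[::2],e[1::2])])
E
python3 -m inch '[{"dx":0,"dy":0,"dz":0,"wx":0,"wy":0,"wz":0},{"dx":0,"dy":0,"dz":0,"wx":0,"wy":0,"wz":0},{"dx":0,"dy":0,"dz":-2,"wx":0,"wy":0,"wz":0},{"dx":-2,"dy":0,"dz":-3,"wx":0,"wy":0,"wz":0},{"dx":-4,"dy":0.5,"dz":-3,"wx":0,"wy":0,"wz":0},{"dx":-4,"dy":0.5,"dz":-1,"wx":0,"wy":0,"wz":0},{"dx":0,"dy":0,"dz":0,"wx":0,"wy":0,"wz":0}]' 0.45
python3 - <<'E'
from win import *
runs(cv2.imread('pics/w5.png')[:,:,::-1].copy(),np.load('wrist.npy',allow_pickle=True).item())
p=eyes.camera_params('wrist');im=eyes.snapshot('wrist');cv2.imwrite('pics/w8.png',im[:,:,::-1]);runs(im,p)
for c in blobs(im,(55,120,40),(80,255,255),1500): print('green',*rect(p,c,.016))
to(.5462,.2326,.1703,-9)
E
```

```text
t: 12.25
tcp_pos: [0.4721, 0.2348, 0.2624]
tool_rot: [0.997, -0.078, -0.0, 0.0]
force: [1.2, -0.1, -0.2]
finger_gap: 0.453
gripper_force: 0.0
frame [559.4 205.7] [38.7 28.5] -9.0 window [559.7 207.4]
left ink x mm [(11.0, 7.0), (-4.5, -8.0), (-10.0, -11.0)]
mid ink x mm [(11.0, 7.0), (-7.0, -7.5), (-10.0, -11.0)]
right ink x mm [(11.0, 8.0), (-2.5, -11.0)]
green [409.4 404.6] [113.1  67.9] 3.5
green [524.2 224.7] [200.7  82. ] -9.0
t 12.3 tcp [0.4742 0.2349 0.2622] yaw -9.0 gap 0.449 F [ 0.2 -0.4 -0.1] -> d [ 7.13 -0.89  9.2 ] w [-0.  -0.1  0. ]
```

Run:
```python
from h import *
p=eyes.camera_params('wrist');im=cv2.imread('pics/w8.png')[:,:,::-1].copy()
for c in blobs(im,(0,0,0),(180,120,45),60): print('black',c.mean(0).round(),*rect(p,c,.095))
for c in blobs(im,(3,180,120),(14,255,255),300): print('orange',*rect(p,c,.108))
for c in blobs(im,(0,0,130),(180,70,255),60): print('white',c.mean(0).round(),*rect(p,c,.095))
```

```text
black [319. 412.] [345.3 255.7] [597. 189.] 81.1
black [323. 226.] [491.  228.9] [58.1 37.2] -9.0
black [342. 133.] [553.3 206.8] [28.5 14.8] 82.3
black [325.  96.] [573.9 212.2] [22.5 11.1] -8.9
orange [534.7 234.5] [21.1 15.6] -9.0
orange [591.3 226. ] [29.  16.7] -9.1
white [345. 157.] [535.6 207.2] [26.  17.3] 81.0
white [341. 112.] [564.9 206. ] [22.1 19.2] 81.2
white [287. 117.] [567.6 241.4] [27.4  2. ] -10.5
white [351.  68.] [590.7 196.1] [20.  12.6] 83.3
white [80. 57.] [620.2 364.1] [58.8 56.7] 52.9
```

```bash
sed -i 's/^def runs(im,p,zt=.095):/def runs(im,p,zt=.095,T=100):/; s/^    for c in blobs.*/    for c in blobs(im,(0,0,130),(180,70,255),60):/; s/if 34<.*/if not(np.hypot(*(c0-(562,207)))<9 and 14<s[1] and s[0]<25): continue\n        if 1:\n            if abs(a)>45: a-=90*np.sign(a)/' win.py; sed -i 's/ctr=c0+1.7\*uy/ctr=c0/; s/v<100/v<T/' win.py
python3 - <<'E'
from win import *
p=eyes.camera_params('wrist')
runs(cv2.imread('pics/w5.png')[:,:,::-1].copy(),np.load('wrist.npy',allow_pickle=True).item())
im=cv2.imread('pics/w8.png')[:,:,::-1].copy()
runs(im,p)
g=cv2.cvtColor(im,cv2.COLOR_RGB2GRAY);print(g[88:148:4,342])
E
```

```text
frame [559.6 206.9] [22.  19.4] -8.9 window [559.6 206.9]
left ink x mm [(11.0, 7.0), (-6.0, -8.0), (-10.0, -11.0)]
mid ink x mm [(11.0, 7.0), (-7.0, -7.5), (-10.5, -11.0)]
right ink x mm [(11.0, 8.5), (-9.0, -11.0)]
frame [564.9 206. ] [22.1 19.2] -8.8 window [564.9 206. ]
left ink x mm [(11.0, 9.5), (7.5, 6.0), (-8.0, -11.0)]
mid ink x mm [(11.0, 10.0), (7.0, 6.5), (-8.0, -11.0)]
right ink x mm [(11.0, 9.0), (-10.5, -11.0)]
[ 44  44  60 135 182 243 186 223 247 219  51  43  41  41  87]
```

```bash
sed -i 's/for nm,off in.*/for nm,off in((o,o) for o in (5,4,3,0,-2,-3,-4,-5)):/; s/T=100/T=120/' win.py
python3 - <<'E'
from win import *
runs(cv2.imread('pics/w5.png')[:,:,::-1].copy(),np.load('wrist.npy',allow_pickle=True).item())
runs(cv2.imread('pics/w8.png')[:,:,::-1].copy(),eyes.camera_params('wrist'))
E
```

```text
frame [559.6 206.9] [22.  19.4] -8.9 window [559.6 206.9]
5 ink x mm [(11.0, 7.0), (-1.5, -8.0), (-10.0, -11.0)]
4 ink x mm [(11.0, 7.0), (-2.0, -8.5), (-10.0, -11.0)]
3 ink x mm [(11.0, 7.0), (-6.0, -8.5), (-10.0, -11.0)]
0 ink x mm [(11.0, 7.0), (-7.0, -8.0), (-10.0, -11.0)]
-2 ink x mm [(11.0, 7.0), (-6.5, -11.0)]
-3 ink x mm [(11.0, 7.5), (-2.0, -11.0)]
-4 ink x mm [(11.0, 9.5), (-9.0, -11.0)]
-5 ink x mm [(11.0, 10.0), (-10.0, -11.0)]
frame [564.9 206. ] [22.1 19.2] -8.8 window [564.9 206. ]
5 ink x mm [(11.0, 6.0), (-7.5, -11.0)]
4 ink x mm [(11.0, 5.5), (-7.5, -11.0)]
3 ink x mm [(11.0, 9.5), (7.5, 5.5), (-8.0, -11.0)]
0 ink x mm [(11.0, 9.5), (7.5, 6.0), (-8.0, -11.0)]
-2 ink x mm [(11.0, 6.0), (-8.5, -11.0)]
-3 ink x mm [(11.0, 1.5), (-9.0, -11.0)]
-4 ink x mm [(11.0, 9.5), (-10.5, -11.0)]
-5 ink x mm [(11.0, 10.0), (-10.5, -11.0)]
```

The 4 moved up about 13.5 mm, so the wheel is now near 2.71 rad. The counter slid about 5 mm to the cradle's +x wall, which is allowed and will stop it sliding further. I need about 1.69 rad more, so next come two strokes with a firmer pinch.

```bash
python3 -m inch '[{"dx":3.6,"dy":-0.45,"dz":2,"wx":0,"wy":0,"wz":0},{"dx":4,"dy":-0.45,"dz":3,"wx":0,"wy":0,"wz":0},{"dx":0,"dy":0,"dz":2.5,"wx":0,"wy":0,"wz":0},{"dx":0,"dy":0,"dz":1.2,"wx":0,"wy":0,"wz":0},{"dx":0,"dy":0,"dz":0,"wx":0,"wy":0,"wz":0}]' 0.45 35; python3 -c "
from h import *
to(.551,.2318,.1707,-9)"
```

```text
t: 12.92
tcp_pos: [0.5509, 0.2315, 0.1733]
tool_rot: [0.997, -0.079, -0.001, 0.0]
force: [-0.3, -0.3, 0.5]
finger_gap: 0.449
gripper_force: 0.0
t 12.93 tcp [0.5509 0.2315 0.1733] yaw -9.0 gap 0.449 F [-0.3 -0.3  0.5] -> d [ 0.   -0.03  0.26] w [ 0.   0.1 -0. ]
```

```bash
python3 -m inch '[{"dx":0,"dy":0,"dz":0.25,"wx":0,"wy":0,"wz":0},{"dx":0,"dy":0,"dz":0,"wx":0,"wy":0,"wz":0},{"dx":0,"dy":0,"dz":0,"wx":0,"wy":0,"wz":0},{"dx":0,"dy":0,"dz":0,"wx":0,"wy":0,"wz":0}]' 0 35;  python3 -m inch '[{"dx":0.45,"dy":0,"dz":-0.12,"wx":0,"wy":0,"wz":0},{"dx":0.47,"dy":0,"dz":-0.08,"wx":0,"wy":0,"wz":0},{"dx":0.48,"dy":0,"dz":-0.02,"wx":0,"wy":0,"wz":0},{"dx":0.48,"dy":0,"dz":0.02,"wx":0,"wy":0,"wz":0},{"dx":0.47,"dy":0,"dz":0.08,"wx":0,"wy":0,"wz":0},{"dx":0.45,"dy":0,"dz":0.12,"wx":0,"wy":0,"wz":0},{"dx":0,"dy":0,"dz":0,"wx":0,"wy":0,"wz":0}]'; python3 -m inch '[{"dx":0,"dy":0,"dz":0,"wx":0,"wy":0,"wz":0},{"dx":0,"dy":0,"dz":0,"wx":0,"wy":0,"wz":0},{"dx":-1.4,"dy":0,"dz":-0.2,"wx":0,"wy":0,"wz":0},{"dx":-1.4,"dy":0,"dz":0.2,"wx":0,"wy":0,"wz":0},{"dx":0,"dy":0,"dz":0,"wx":0,"wy":0,"wz":0}]' 0.45; python3 -c "
from h import *
to(.551,.2318,.1707,-9)"
```

```text
t: 13.42
tcp_pos: [0.5516, 0.2321, 0.1728]
tool_rot: [0.997, -0.079, 0.001, -0.001]
force: [0.1, 1.6, 0.6]
finger_gap: 0.19
gripper_force: 35.4
t: 14.3
tcp_pos: [0.5771, 0.2282, 0.1729]
tool_rot: [0.997, -0.079, -0.002, -0.001]
force: [-4.3, 4.3, 8.3]
finger_gap: 0.191
gripper_force: 39.6
t: 14.92
tcp_pos: [0.5488, 0.2318, 0.1716]
tool_rot: [0.997, -0.078, -0.001, 0.0]
force: [0.3, 0.3, 1.3]
finger_gap: 0.447
gripper_force: 0.0
t 14.93 tcp [0.5488 0.2318 0.1716] yaw -9.0 gap 0.447 F [0.3 0.3 1.3] -> d [ 0.22 -0.03  0.09] w [0.1 0.2 0. ]
```

```bash
python3 -m inch '[{"dx":0.2,"dy":0,"dz":0,"wx":0,"wy":0.1,"wz":0},{"dx":0,"dy":0,"dz":0,"wx":0,"wy":0,"wz":0},{"dx":0,"dy":0,"dz":0,"wx":0,"wy":0,"wz":0},{"dx":0,"dy":0,"dz":0,"wx":0,"wy":0,"wz":0}]' 0 35;  python3 -m inch '[{"dx":0.45,"dy":0,"dz":-0.12,"wx":0,"wy":0,"wz":0},{"dx":0.47,"dy":0,"dz":-0.08,"wx":0,"wy":0,"wz":0},{"dx":0.48,"dy":0,"dz":-0.02,"wx":0,"wy":0,"wz":0},{"dx":0.48,"dy":0,"dz":0.02,"wx":0,"wy":0,"wz":0},{"dx":0.47,"dy":0,"dz":0.08,"wx":0,"wy":0,"wz":0},{"dx":0.45,"dy":0,"dz":0.12,"wx":0,"wy":0,"wz":0},{"dx":0,"dy":0,"dz":0,"wx":0,"wy":0,"wz":0}]';python3 -m inch '[{"dx":0,"dy":0,"dz":0,"wx":0,"wy":0,"wz":0},{"dx":0,"dy":0,"dz":0,"wx":0,"wy":0,"wz":0},{"dx":0,"dy":0,"dz":-2,"wx":0,"wy":0,"wz":0},{"dx":-2,"dy":0,"dz":-3,"wx":0,"wy":0,"wz":0},{"dx":-4,"dy":0.5,"dz":-3,"wx":0,"wy":0,"wz":0},{"dx":-4,"dy":0.5,"dz":-1,"wx":0,"wy":0,"wz":0},{"dx":0,"dy":0,"dz":0,"wx":0,"wy":0,"wz":0}]' 0.45
python3 - <<'E'
from win import *
p=eyes.camera_params('wrist');im=eyes.snapshot('wrist');cv2.imwrite('pics/w9.png',im[:,:,::-1]);runs(im,p)
for c in blobs(im,(0,0,0),(180,120,45),150): print('black',*rect(p,c,.095))
for c in blobs(im,(0,0,130),(180,70,255),60): print('white',*rect(p,c,.095))
to(.551,.2318,.1707,-9)
E
```

```text
t: 15.42
tcp_pos: [0.5536, 0.2316, 0.1723]
tool_rot: [0.997, -0.079, 0.002, -0.0]
force: [0.2, 0.4, 1.4]
finger_gap: 0.195
gripper_force: 35.5
t: 16.3
tcp_pos: [0.5787, 0.2276, 0.172]
tool_rot: [0.997, -0.079, -0.002, -0.0]
force: [-4.3, 3.9, 4.6]
finger_gap: 0.199
gripper_force: 37.7
t: 17.18
tcp_pos: [0.4776, 0.2326, 0.2627]
tool_rot: [0.997, -0.078, 0.0, 0.0]
force: [-0.6, -0.2, -0.1]
finger_gap: 0.453
gripper_force: 0.0
frame [562.5 205.8] [22.1 18.9] -9.0 window [562.5 205.8]
5 ink x mm [(11.0, 9.5), (7.0, 6.0), (-2.5, -11.0)]
4 ink x mm [(11.0, 9.5), (7.0, 5.5), (-2.0, -11.0)]
3 ink x mm [(11.0, 9.5), (7.5, 5.5), (-2.0, -3.5), (-8.0, -11.0)]
0 ink x mm [(11.0, 10.0), (7.0, 5.5), (-2.5, -3.0), (-8.5, -11.0)]
-2 ink x mm [(11.0, 9.5), (7.0, 6.0), (-3.0, -3.0), (-8.5, -11.0)]
-3 ink x mm [(11.0, 6.5), (-9.0, -11.0)]
-4 ink x mm [(11.0, 9.5), (-10.0, -11.0)]
-5 ink x mm [(11.0, 10.0), (-10.5, -11.0)]
black [347.8 252.6] [598.9 189.6] 81.0
black [489.4 228.4] [59.7 37.2] -9.0
black [552.8 206.3] [28.8 18.7] 82.7
black [572.6 212.1] [20.3 10.6] -9.0
white [533.2 206.5] [25.5 16.9] 81.0
white [562.5 205.8] [22.1 18.9] 81.0
white [566. 241.] [26.6  2.3] -8.9
white [588.6 196.7] [22.1 13.5] 84.0
white [620.1 363.2] [60.3 56. ] 58.0
t 17.23 tcp [0.4797 0.2327 0.2625] yaw -9.0 gap 0.45 F [ 0.2 -0.  -0.1] -> d [ 7.02 -1.02  9.2 ] w [ 0.  -0.2  0. ]
```

The window now shows the 5's bottom bar at +6.5 mm and the 6's top at −2 mm, so the wheel is near 3.51 rad, with about 0.40 rad gained per stroke. I need 0.89 more, which is two slightly longer strokes.

```bash
python3 -m inch '[{"dx":3.3,"dy":-0.5,"dz":2,"wx":0,"wy":0,"wz":0},{"dx":3.7,"dy":-0.5,"dz":3,"wx":0,"wy":0,"wz":0},{"dx":0,"dy":0,"dz":2.6,"wx":0,"wy":0,"wz":0},{"dx":0,"dy":0,"dz":1.4,"wx":0,"wy":0,"wz":0},{"dx":0,"dy":0,"dz":0,"wx":0,"wy":0,"wz":0}]' 0.45 35; python3 -c "
from h import *
to(.5505,.2318,.1710,-9)"
```

```text
t: 17.85
tcp_pos: [0.5508, 0.2313, 0.1706]
tool_rot: [0.997, -0.079, -0.0, 0.001]
force: [-0.5, -0.2, -0.3]
finger_gap: 0.449
gripper_force: 0.0
t 17.85 tcp [0.5508 0.2313 0.1706] yaw -9.0 gap 0.449 F [-0.5 -0.2 -0.3] -> d [-0.04 -0.04 -0.04] w [ 0.1  0.  -0. ]
```

```bash
python3 -m inch '[{"dx":0,"dy":-0.03,"dz":0,"wx":0,"wy":0,"wz":0},{"dx":0,"dy":0,"dz":0,"wx":0,"wy":0,"wz":0},{"dx":0,"dy":0,"dz":0,"wx":0,"wy":0,"wz":0},{"dx":0,"dy":0,"dz":0,"wx":0,"wy":0,"wz":0}]' 0 35;  python3 -m inch '[{"dx":0.45,"dy":0,"dz":-0.12,"wx":0,"wy":0,"wz":0},{"dx":0.5,"dy":0,"dz":-0.08,"wx":0,"wy":0,"wz":0},{"dx":0.5,"dy":0,"dz":-0.02,"wx":0,"wy":0,"wz":0},{"dx":0.5,"dy":0,"dz":0.02,"wx":0,"wy":0,"wz":0},{"dx":0.5,"dy":0,"dz":0.08,"wx":0,"wy":0,"wz":0},{"dx":0.5,"dy":0,"dz":0.12,"wx":0,"wy":0,"wz":0},{"dx":0,"dy":0,"dz":0,"wx":0,"wy":0,"wz":0}]'; python3 -m inch '[{"dx":0,"dy":0,"dz":0,"wx":0,"wy":0,"wz":0},{"dx":0,"dy":0,"dz":0,"wx":0,"wy":0,"wz":0},{"dx":-1.5,"dy":0,"dz":-0.2,"wx":0,"wy":0,"wz":0},{"dx":-1.4,"dy":0,"dz":0.2,"wx":0,"wy":0,"wz":0},{"dx":0,"dy":0,"dz":0,"wx":0,"wy":0,"wz":0}]' 0.45; python3 -c "
from h import *
to(.5505,.2318,.1710,-9)"
```

```text
t: 18.35
tcp_pos: [0.5517, 0.2323, 0.1731]
tool_rot: [0.997, -0.079, 0.002, -0.0]
force: [-0.3, 0.3, 3.2]
finger_gap: 0.195
gripper_force: 35.3
t: 19.23
tcp_pos: [0.579, 0.228, 0.1727]
tool_rot: [0.997, -0.079, -0.001, -0.0]
force: [-3.2, 1.9, 7.2]
finger_gap: 0.19
gripper_force: 39.2
t: 19.85
tcp_pos: [0.5493, 0.2321, 0.1716]
tool_rot: [0.997, -0.078, -0.001, 0.0]
force: [-0.1, -1.3, -0.4]
finger_gap: 0.451
gripper_force: 0.0
t 19.85 tcp [0.5493 0.2321 0.1716] yaw -9.0 gap 0.451 F [-0.1 -1.3 -0.4] -> d [0.12 0.01 0.06] w [0.1 0.1 0. ]
```

```bash
python3 -m inch '[{"dx":0.1,"dy":0,"dz":0,"wx":0,"wy":0.1,"wz":0},{"dx":0,"dy":0,"dz":0,"wx":0,"wy":0,"wz":0},{"dx":0,"dy":0,"dz":0,"wx":0,"wy":0,"wz":0},{"dx":0,"dy":0,"dz":0,"wx":0,"wy":0,"wz":0}]' 0 35;  python3 -m inch '[{"dx":0.45,"dy":0,"dz":-0.12,"wx":0,"wy":0,"wz":0},{"dx":0.5,"dy":0,"dz":-0.08,"wx":0,"wy":0,"wz":0},{"dx":0.5,"dy":0,"dz":-0.02,"wx":0,"wy":0,"wz":0},{"dx":0.5,"dy":0,"dz":0.02,"wx":0,"wy":0,"wz":0},{"dx":0.5,"dy":0,"dz":0.08,"wx":0,"wy":0,"wz":0},{"dx":0.5,"dy":0,"dz":0.12,"wx":0,"wy":0,"wz":0},{"dx":0,"dy":0,"dz":0,"wx":0,"wy":0,"wz":0}]';python3 -m inch '[{"dx":0,"dy":0,"dz":0,"wx":0,"wy":0,"wz":0},{"dx":0,"dy":0,"dz":0,"wx":0,"wy":0,"wz":0},{"dx":0,"dy":0,"dz":-2,"wx":0,"wy":0,"wz":0},{"dx":-2,"dy":0,"dz":-3,"wx":0,"wy":0,"wz":0},{"dx":-4,"dy":0.5,"dz":-3,"wx":0,"wy":0,"wz":0},{"dx":-4,"dy":0.5,"dz":-1,"wx":0,"wy":0,"wz":0},{"dx":0,"dy":0,"dz":0,"wx":0,"wy":0,"wz":0}]' 0.45
python3 - <<'E'
from win import *
p=eyes.camera_params('wrist');im=eyes.snapshot('wrist');cv2.imwrite('pics/w10.png',im[:,:,::-1]);runs(im,p)
for c in blobs(im,(55,120,40),(80,255,255),1500): print('green',*rect(p,c,.016))
to(.551,.2318,.1707,-9)
E
```

```text
t: 20.35
tcp_pos: [0.5531, 0.232, 0.1723]
tool_rot: [0.997, -0.079, 0.002, -0.0]
force: [0.0, 1.2, 2.4]
finger_gap: 0.193
gripper_force: 35.1
t: 21.22
tcp_pos: [0.5801, 0.2276, 0.1719]
tool_rot: [0.997, -0.079, -0.001, -0.0]
force: [-4.3, 3.6, 3.6]
finger_gap: 0.19
gripper_force: 36.8
t: 22.1
tcp_pos: [0.4785, 0.2328, 0.2626]
tool_rot: [0.997, -0.078, 0.001, 0.0]
force: [0.8, 0.6, 0.2]
finger_gap: 0.454
gripper_force: 0.0
frame [562.  205.7] [21.7 19.6] -8.8 window [562.  205.7]
5 ink x mm [(11.0, 10.0), (6.0, 5.0), (-10.0, -11.0)]
4 ink x mm [(11.0, 10.0), (6.5, 4.5), (-10.0, -11.0)]
3 ink x mm [(11.0, 10.0), (6.5, 4.5), (-10.0, -11.0)]
0 ink x mm [(11.0, 10.5), (6.0, 4.5), (-10.0, -11.0)]
-2 ink x mm [(11.0, 10.5), (6.0, 4.5), (-10.0, -11.0)]
-3 ink x mm [(11.0, 10.5), (5.5, -5.0), (-10.5, -11.0)]
-4 ink x mm [(11.0, 10.5), (-10.0, -11.0)]
-5 ink x mm [(11.0, 10.5), (-10.0, -11.0)]
green [413.1 404.8] [106.2  67.9] 3.5
green [524.1 224.7] [200.9  82.1] -9.0
t 22.15 tcp [0.4806 0.2329 0.2624] yaw -9.0 gap 0.451 F [-0.5 -0.2  0.6] -> d [ 6.92 -0.99  9.21] w [-0.  -0.3  0. ]
```

The window shows a 7: a top bar at +4.5 to +6.5 mm and a right stem down to −5 mm, centred to within about 1 mm (0.03 rad). One height check by triangulating the window across two views, then hand in.

Run:
```python
from win import *
W={}
for n in("scene","wrist"):
    p=eyes.camera_params(n);im=eyes.snapshot(n)
    K=np.array([[p['fx'],0,p['cx']],[0,p['fy'],p['cy']],[0,0,1]]);M=cv2.Rodrigues(p['rvec'])[0]
    e=cv2.projectPoints(np.array([[.562,.2057,.095]]),p['rvec'],np.array(p['tvec']),K,None)[0].ravel()
    c=[c for c in blobs(im,(0,0,130),(180,70,255),15) if np.hypot(*(c.mean(0)-e))<14]
    for k in c: print(n,e.round(1),cv2.minAreaRect(k))
    if c: W[n]=(K@np.c_[M,p['tvec']],np.array(cv2.minAreaRect(min(c,key=lambda k:np.hypot(*(k.mean(0)-e))))[0]))
    for g in blobs(im,(3,180,120),(14,255,255),100):
        if n=="scene": print('orange',*rect(p,g,.108))
if len(W)==2:
    X=cv2.triangulatePoints(W['scene'][0],W['wrist'][0],W['scene'][1],W['wrist'][1]).ravel();print('window xyz',X[:3]/X[3])
s=sense();print(s['t'],np.abs(s['qd']).max(),s['force'])
```

```text
scene [369.  219.5] ((369.3678894042969, 219.0377655029297), (4.395537853240967, 8.378993034362793), 74.05460357666016)
orange [605.6 210.3] [130.6  35.3] -17.5
wrist [340.2 130.6] ((340.0, 130.5), (31.0, 32.0), 90.0)
window xyz [0.56229583 0.20630392 0.0964905 ]
22.25 0.016000280939902727 [-0.21171066 -0.29017141 -0.51505132]
```

The window's height is 96.5 mm against 95 expected, so the counter sits flat on the floor. The robot is clear of everything, so I'll hand in.

```bash
python3 -c "
from station import workorder
print(workorder.sign_off())"
```

```text
the job is handed in; nothing more can be done
None
```

The job is handed in: by my last camera measurements the counter sits flat in the green cradle, about 5 mm off its middle, with the 7 centred in the window to about 0.03 rad; sign-off returned no verdict.

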